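# Gauge a tilted coated sample with a spring-loaded probe

## Robot

A 6-joint arm with a two-finger parallel gripper is mounted at the origin on a cart in front of the work surface, level with it; the furniture and walls round the work are solid. World frame = base frame: x ahead of the robot, y to its left, z up, the work surface at z = 0. Lengths are in m, angles in rad, forces in N, time in s.
With the tool pointing down it reaches from about 0.3 to 0.775 m from the base axis. Payload 14.6 kg.
Tool frame: the origin (TCP) lies on the centre line of the jaws, within the pads' length; the fingertips stand 22 mm ahead of it and the grasp point (between the pads) lies 3 mm ahead of it (env.tip_reach is the distance from the TCP to the fingertips, in m); z points along the fingers, y is the line along which they close (so a half turn about z gives the same grasp; the last joint's range is limited). The gripper opens to 85 mm and grips with 20 to 120 N. Pads are 22 mm wide; open, the fingers measure 114 mm over their backs; the gripper's body (76 mm by 85 mm) begins 54 mm behind the grasp point. The pads swing forward as they close: fully open they stand 13 mm farther back than shut.
Start: joints at [1.247, 0.3, 1.521, -0, 1.321, -0.067], TCP at [0.14, 0.532, 0.253] pointing down, gripper open.
Joint ranges: [-3.03, 3.03], [-0.79, 2.21], [0.23, 2.52], [-1.04, 4.18], [0, 3.07], [-2.55, 2.55]. Speed limits (rad/s): [2.22, 2.22, 2.57, 3.14, 3.14, 3.14].

## Interface

Orientations are given as a unit quaternion [x, y, z, w].
In Python, from cell import monitor, cams, ticket, env gives the robot as it stands.
- The arm moves only by the shell command python3 -m pendant 'ROWS' [FORCE]. ROWS is JSON, a list of rows, each an object of numbers: "x", "y", "z": the shift along the tool's x, y, z in units of 0.3 m (1.0 is 0.3 m); "wx", "wy", "wz": the turn, a rotation vector about the tool's x, y, z in units of 60 degrees (1.0 is 60 degrees); "gripper": the finger opening in mm, from 0 to 85.4. In form: [{"x": .., "y": .., "z": .., "wx": .., "wy": .., "wz": .., "gripper": ..}, ...]. A call has 1 to 10 rows; each row shifts and turns the commanded pose from where the row before left it, along the tool's axes as they then stand; what a row does not reach is not made up. A row lasts 1/10 s, in which the tool goes at most 50 mm and 8.59 degrees, less where a joint would pass 70% of its speed; a pose out of reach is approached as far as the arm can. A call with a number of a shift or a turn outside -1 to 1 is refused whole. A call with a gripper value outside its range is refused whole. The fingers move at their own pace and stop on an object; FORCE is the grip in N (left out, the last holds). Time passes only in rows, so rows that do not move let the fingers close. It gives the time, the measured TCP pose, the force, the opening and the grip force at its end, in the units of the state.
- monitor.sense(): the state, without advancing time (a new reading comes with each control period).
- cams.capture(name): name is "scene" or "top" or "wrist"; returns the picture (480x640x3 uint8, red, green, blue); there is no depth.
- cams.camera_model(name): a dict with "fovy" (degrees; the focal length in pixels is half the picture's height over the tangent of half this angle, whatever the lens; pixels are square), "cx", "cy" (the principal point, pixels), "R" (3x3) and "t" (3): a world point X has camera coordinates R X + t. Camera axes: x right, y down, z forward; pixel columns grow to the right and rows downward; lengths in m; the calibration is good to about 2 mm. A picture is of the moment at which its call begins: read the wrist's pose just before it. camera_model takes no time and is no camera call; for the wrist camera it gives the pose at the moment of the call.
- ticket.sign_off(): hands the job in; it is judged then, once.
The state is a dict: "t": time; "joints": joint angles; "dq": joint speeds; "tau": joint torques, N m; "position": TCP position; "ee_rot": TCP orientation; "contact_force": force on the tool from outside, world axes, zero at the start; "ft_torque": the same for the moment, N m; "width": finger opening in m; "finger_force": force on a finger pad.
Only numpy, scipy, OpenCV 4.12 (cv2) and the standard library are available. Lean on these libraries where they do the work, as an engineer would, in place of code of your own. Each camera call takes 0.05 s, during which the arm holds its last target. There are 200 camera calls.

## Task

First pull the blue dust cover on the tilted sample stage fully open by its yellow grip, and only then take the orange thickness probe out of its stand. Set the probe's brass tip on the red dot inside the black ring on the white sample, with the probe square to the tilted sample face (not upright), and press gently until the sprung tip is about half-way in. Finish while still holding the probe there, still and in that contact; do not put it down, do not force the stage out of its set tilt and leave the other things on the bench where they are.

Things in the scene. Friction and masses are not known exactly. Their poses are not given: they have to be found in the camera images.
- station: fixed sample station: dark foot 100 x 200 x 10 mm with two aluminium cheeks carrying a tilting stage; stands left or right, turned up to 20 degrees. Origin: centre of the foot's underside; x along its short side (away from the robot at yaw 0), y along its long side, z up. The grey stage (84 x 168 x 8 mm) turns about a level axis along y, 50 mm up, in the middle of its thickness
- stage (a joint): tilt of the stage, rad: 0 level; it is set somewhere between 0.2 and 0.42, leaning so that its face looks up and toward the station's -x side (the robot). The hinge is stiff (about 4 N m) and keeps its setting in careful use; it is not to be changed
- stage_back_edge (a point): middle of the stage's raised far edge, on its top face; must stay within 5 mm of where it started
- coupon_spot (a point): the red dot (6 mm across) at the centre of the face of the white sample plate (48 x 48 x 6 mm, fixed on the stage 40 mm to the -y side of its middle), inside a black ring of 19 mm inner and 24 mm outer diameter; z is the outward normal of the tilted face, y the direction along which the cover opens
- dust_cover (a joint): slide of the blue dust cover, m: 0 shut over the sample, growing as it moves along the stage's +y (level, off the sample) to 0.070 fully open, at a stop; it starts within 8 mm of shut. Friction of about 3 N holds it where it is left. The cover is 66 x 58 mm, its top 7 mm above the sample's face
- cover_grip (a point): point on the cover's yellow upright grip, 2 mm below its top and over the cover's middle; the grip is 12 mm thick along the slide (y), 32 mm wide and stands 31 mm above the cover, along the normal of the stage; the point's axes are those of the stage
- probe_stand: fixed grey stand, 60 x 60 x 70 mm block on an 84 x 84 x 8 mm foot, origin at the centre of its underside, z up; a vertical through hole 16.5 mm across in the middle, whose mouth is at z = 70 mm, holds the probe. It takes the other side from the station, turned up to 30 degrees
- probe: gauge probe, about 100 g, upright in the stand. Origin at the lower end of the steel barrel, z toward its top, x and y square to the grip's flats. Barrel 14 mm across, z 0 to 50 mm; black collar 24 mm across, 50 to 54, rests on the stand (origin then 20 mm above the bench); orange square grip 18 x 18 mm, 54 to 108, pinch on opposite flats; button to 112. Lift over 70 mm to clear the stand
- probe_tip (a point): the rounded end of the brass tip (7 mm across), on the probe's axis, 14 mm below the probe's origin when not pressed
- plunger (a joint): how far the sprung tip is pressed into the probe, m: 0 out, 0.012 fully in; spring 0.4 N at the start of travel, rising 0.2 N per mm (about 1.6 N half-way)
- beaker_b: fixed glass beaker between the station and the stand, 118 mm across, 148 mm high, with two glass rods leaning in it that reach about 210 mm above the bench; carry the probe round its near side or well over it. Origin: centre of its underside
- green_mount: green resin specimen mount, disc 30 mm across, 16 mm high; loose bystander, leave in place; origin at the centre of its underside
- red_mount: red resin specimen mount, disc 30 mm across, 16 mm high; loose bystander, leave in place; origin at the centre of its underside
- tape: roll of beige tape lying flat, 55 mm across, 18 mm high; loose bystander, leave in place; origin at the centre of its underside
- dish: glass dish with lid, 90 mm across, 18 mm high; loose bystander, leave in place; origin at the centre of its underside
- calipers: metal calipers lying flat, 60 x 190 x 8 mm; loose bystander, leave in place; origin at the centre of its underside
- slides: blue carton of slides, 31 x 81 x 52 mm high; loose bystander, leave in place; origin at the centre of its underside
- marker: white and blue marker pen lying down, 12 x 125 x 13 mm; loose bystander, leave in place; origin at the centre of its underside
Mind the look-alikes: they are no part of the job. Of the things like the probe, leave any that is green or purple; of the rest the smaller one is meant.

How it is judged:
By the outcome, as a careful person would: the job done as asked, in the order asked, and still so for the second after the job is handed in, while the arm keeps its last pose, push and grip.
It also fails if it takes over 53 s, if anything falls off the work surface, if the arm or the gripper's body presses on something with over 40 N, if the wrist force passes 120 N, or if a joint passes its speed limit or range.

## Working session

There is one attempt and no reset: what is moved stays moved. The work goes in short steps, Python scripts to look and compute and a shell command to move; the robot and the scene stay as the last step left them, time stands still between calls to the robot, and variables do not carry over. Pictures are saved under pics/ and viewed, at most 10 in all, crops included, and the job is handed in when it is done.

```bash
ls; mkdir -p pics; python3 - <<'E'
from cell import monitor,cams,ticket,env
import cv2,numpy as np
s=monitor.sense();print(s)
for n in ("scene","top","wrist"):
    m=cams.camera_model(n);print(n,m)
    im=cams.capture(n);np.save(f"pics/{n}0.npy",im);cv2.imwrite(f"pics/{n}0.png",im[...,::-1])
E
```

```text
pics
{'t': 0.0, 'joints': array([ 1.24739556e+00,  3.00520531e-01,  1.52163106e+00,  1.24004628e-05,
        1.32069380e+00, -6.65869403e-02]), 'dq': array([-0.00073269,  0.00173493,  0.00217064,  0.00097968, -0.00164455,
        0.00155038]), 'tau': array([ 2.77685757e-06, -5.43509531e+01, -3.61785686e+01, -7.97839857e-05,
        4.06547755e-03,  8.33971467e-05]), 'position': array([0.13962225, 0.53175181, 0.25267304]), 'ee_rot': array([ 1.28055835e-01,  9.91766762e-01, -6.13333086e-04, -1.27257769e-04]), 'contact_force': array([ 0.00689156,  0.27049149, -0.07397157]), 'ft_torque': array([0.00445857, 0.00351139, 0.01769335]), 'finger_force': 0.0, 'width': 0.08505972467349297}
scene {'fovy': 49.819742857506334, 'cx': 326.4802224054425, 'cy': 240.05496785006238, 'R': array([[ 0.90859577, -0.41729075,  0.0179489 ],
       [-0.30878035, -0.70002508, -0.6439096 ],
       [ 0.2812622 ,  0.57951127, -0.76489101]]), 't': array([-0.45821   ,  0.19504421,  1.37200355])}
top {'fovy': 51.24419959747017, 'cx': 318.29490928432995, 'cy': 234.6027647962367, 'R': array([[ 0.00496031, -0.99981871,  0.01838341],
       [-0.98440984, -0.00811446, -0.17570263],
       [ 0.17581995, -0.01722527, -0.98427163]]), 't': array([-0.0229814 ,  0.51452674,  1.43811599])}
wrist {'fovy': 62.85642625891901, 'cx': 318.69856859118005, 'cy': 237.05498818846516, 'R': array([[ 0.25427749,  0.96712909, -0.00206752],
       [ 0.91516033, -0.23992141,  0.32391247],
       [ 0.31276913, -0.08425576, -0.94608479]]), 't': array([-0.54979328, -0.04100675,  0.38336736])}
```

View pics/top0.png

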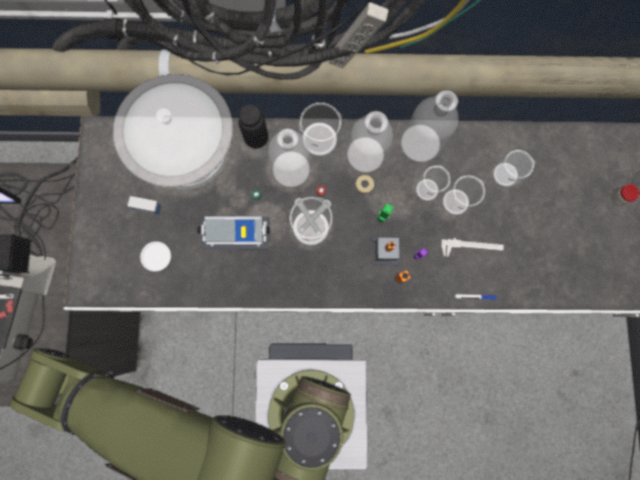

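View pics/scene0.png

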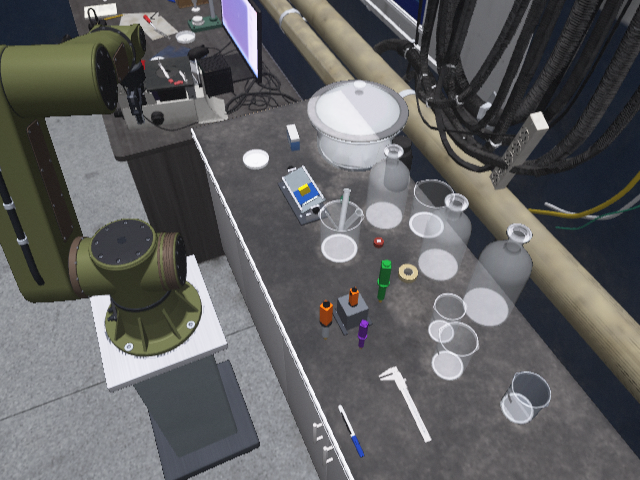

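The top view shows the station at (235,231) with its yellow grip at (243,231), the stand with the small orange probe at (388,248), and a larger orange decoy at (404,277). The beaker is at (311,222). Next I triangulate from the top and scene views.

```bash
cat > h.py <<'E'
import numpy as np,cv2
from scipy.spatial.transform import Rotation as Ro
def ray(m,u,v):
    f=240/np.tan(np.radians(m["fovy"])/2)
    d=m["R"].T@np.array([(u-m["cx"])/f,(v-m["cy"])/f,1.]);o=-m["R"].T@m["t"]
    return o,d/np.linalg.norm(d)
def plane(m,u,v,z=0.,n=(0,0,1),p=None):
    o,d=ray(m,u,v);n=np.array(n,float);p=np.array([0,0,z]) if p is None else p
    return o+d*(n@(p-o))/(n@d)
def tri(rs):
    A=np.zeros((3,3));b=np.zeros(3)
    for o,d in rs:
        P=np.eye(3)-np.outer(d,d);A+=P;b+=P@o
    X=np.linalg.solve(A,b);return X,[np.linalg.norm((np.eye(3)-np.outer(d,d))@(X-o)) for o,d in rs]
def proj(m,X):
    f=240/np.tan(np.radians(m["fovy"])/2);c=m["R"]@np.array(X)+m["t"]
    return np.array([f*c[0]/c[2]+m["cx"],f*c[1]/c[2]+m["cy"]])
def blobs(im,lo,hi,amin=8):
    hsv=cv2.cvtColor(np.ascontiguousarray(im),cv2.COLOR_RGB2HSV)
    k=cv2.inRange(hsv,lo,hi);n,l,st,c=cv2.connectedComponentsWithStats(k)
    return [(st[i].tolist(),c[i].round(1).tolist()) for i in range(1,n) if st[i][4]>=amin],k
COL=dict(yellow=((22,140,120),(34,255,255)),orange=((6,170,120),(16,255,255)),blue=((100,130,60),(125,255,255)),red=((0,150,80),(5,255,255)))
E
python3 - <<'E'
from h import *
for n in("top","scene"):
    im=np.load(f"pics/{n}0.npy")
    for c in("yellow","orange","blue"):print(n,c,blobs(im,*COL[c])[0])
a=np.load("pics/top0.npy")[180:300,180:440];b=np.load("pics/scene0.npy")[140:360,260:400]
cv2.imwrite("pics/c1.png",cv2.resize(a,None,fx=3,fy=3,interpolation=cv2.INTER_CUBIC)[...,::-1])
E
```

```text
top yellow [([365, 22, 79, 31, 231], [400.9, 41.1]), ([242, 227, 4, 10, 39], [243.5, 231.4])]
top orange [([387, 245, 6, 5, 16], [389.0, 247.2]), ([399, 273, 7, 8, 25], [401.4, 277.1])]
top blue [([236, 220, 18, 21, 264], [244.9, 230.0]), ([483, 296, 13, 3, 39], [489.0, 297.0])]
scene yellow [([104, 15, 16, 5, 22], [112.1, 17.0]), ([298, 184, 12, 12, 83], [303.8, 189.2]), ([529, 209, 43, 7, 67], [551.1, 212.1])]
scene orange [([349, 289, 10, 16, 99], [353.4, 297.2]), ([320, 303, 13, 22, 197], [325.5, 313.9])]
scene blue [([168, 0, 7, 2, 11], [171.5, 0.4]), ([395, 0, 24, 20, 250], [409.6, 6.2]), ([421, 0, 5, 24, 47], [422.6, 9.8]), ([291, 142, 8, 8, 55], [294.6, 145.7]), ([294, 182, 25, 24, 213], [306.1, 194.1]), ([352, 436, 12, 21, 109], [357.4, 445.9])]
```

View pics/c1.png

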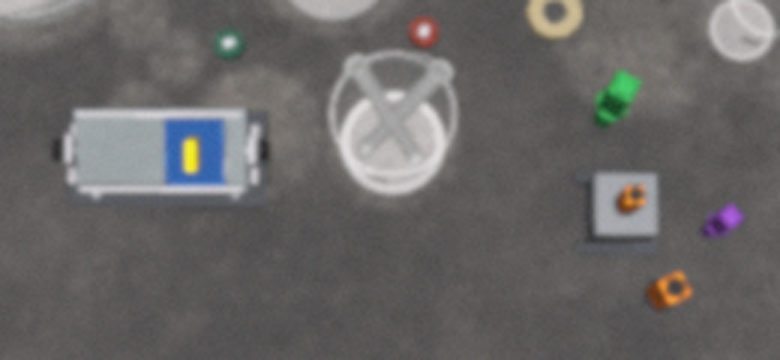

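```bash
python3 - <<'E'
from h import *
from cell import cams,monitor
T=cams.camera_model("top");S=cams.camera_model("scene");W=cams.camera_model("wrist")
print("grip",tri([ray(T,243.2,231),ray(S,303.8,188.6)]))
print("probe button",tri([ray(T,389.5,245.5),ray(S,353.4,291)]))
for q in((75,110),(250,110),(247,190),(75,190)):print("stage",plane(T,180+q[0]/3,180+q[1]/3,.055).round(3))
for q in((594,174),(657,172),(659,235),(597,237)):print("stand",plane(T,180+q[0]/3,180+q[1]/3,.07).round(3))
s=monitor.sense();R=Ro.from_quat(s["ee_rot"]).as_matrix()
o=-W["R"].T@W["t"];print("cam in tool",R.T@(o-s["position"]),"axes in tool\n",R.T@W["R"].T);print(R)
print("beaker",plane(T,180+393/3,180+140/3,0))
E
```

```text
grip (array([0.51731675, 0.19782753, 0.08226827]), [np.float64(0.00039650818906774915), np.float64(0.00039650818906777105)])
probe button (array([ 0.47370264, -0.21954266,  0.11666177]), [np.float64(0.0012645053389447427), np.float64(0.0012645053389446924)])
stage [0.564 0.315 0.055]
stage [0.566 0.144 0.055]
stage [0.486 0.145 0.055]
stage [0.484 0.312 0.055]
stand [ 0.502 -0.194  0.07 ]
stand [ 0.504 -0.255  0.07 ]
stand [ 0.442 -0.256  0.07 ]
stand [ 0.44  -0.195  0.07 ]
cam in tool [ 0.08522021  0.00066693 -0.12206416] axes in tool
 [[-2.85240535e-04 -9.46061661e-01 -3.23986500e-01]
 [ 9.99999438e-01  6.10595253e-05 -1.05870600e-03]
 [ 1.02138362e-03 -3.23986620e-01  9.46061112e-01]]
[[-9.67203604e-01  2.54002176e-01 -2.87688201e-04]
 [ 2.54002330e-01  9.67203249e-01 -8.31866496e-04]
 [ 6.69570619e-05 -8.77657747e-04 -9.99999613e-01]]
beaker [0.54737579 0.00210064 0.        ]
```

```bash
python3 -m pendant '[{"wz":-0.1226},{"wz":-0.1226}]'; python3 -m pendant '[{"x":-0.113,"y":-0.107},{"x":-0.113,"y":-0.107},{"x":-0.113,"y":-0.107},{"x":-0.113,"y":-0.107},{"x":-0.113,"y":-0.107},{"x":-0.113,"y":-0.107},{"x":-0.113,"y":-0.107},{"x":-0.113,"y":-0.107},{"x":-0.113,"y":-0.107},{"x":-0.113,"y":-0.107}]'; python3 -m pendant '[{},{},{}]'
python3 - <<'E'
from h import *
from cell import cams,monitor
m=cams.camera_model("wrist");im=cams.capture("wrist")
np.save("pics/w1.npy",im);import pickle;pickle.dump(m,open("pics/w1.pkl","wb"));cv2.imwrite("pics/w1.png",im[...,::-1])
E
```

```text
invalid input at $[0]: expected keys x, y, z, wx, wy, wz, gripper
invalid input at $[0]: expected keys x, y, z, wx, wy, wz, gripper
invalid input at $[0]: expected keys x, y, z, wx, wy, wz, gripper
```

View pics/w1.png

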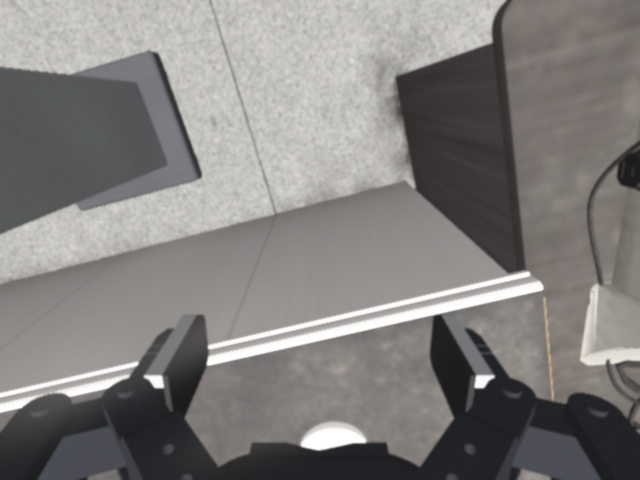

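The first moves were refused because every key is required, so this picture is from the start pose. It shows the bench edge and the fingers at the bottom of the frame.

```bash
python3 -m pendant '[{"x":0,"y":0,"z":0,"wx":0,"wy":0,"wz":-0.1226,"gripper":85},{"x":0,"y":0,"z":0,"wx":0,"wy":0,"wz":-0.1226,"gripper":85}]'; python3 -m pendant '[{"x":-0.113,"y":-0.107,"z":0,"wx":0,"wy":0,"wz":0,"gripper":85},{"x":-0.113,"y":-0.107,"z":0,"wx":0,"wy":0,"wz":0,"gripper":85},{"x":-0.113,"y":-0.107,"z":0,"wx":0,"wy":0,"wz":0,"gripper":85},{"x":-0.113,"y":-0.107,"z":0,"wx":0,"wy":0,"wz":0,"gripper":85},{"x":-0.113,"y":-0.107,"z":0,"wx":0,"wy":0,"wz":0,"gripper":85},{"x":-0.113,"y":-0.107,"z":0,"wx":0,"wy":0,"wz":0,"gripper":85},{"x":-0.113,"y":-0.107,"z":0,"wx":0,"wy":0,"wz":0,"gripper":85},{"x":-0.113,"y":-0.107,"z":0,"wx":0,"wy":0,"wz":0,"gripper":85},{"x":-0.113,"y":-0.107,"z":0,"wx":0,"wy":0,"wz":0,"gripper":85},{"x":-0.113,"y":-0.107,"z":0,"wx":0,"wy":0,"wz":0,"gripper":60}]'; python3 -m pendant '[{"x":0,"y":0,"z":0,"wx":0,"wy":0,"wz":0,"gripper":50},{"x":0,"y":0,"z":0,"wx":0,"wy":0,"wz":0,"gripper":50},{"x":0,"y":0,"z":0,"wx":0,"wy":0,"wz":0,"gripper":50}]'
cat >> h.py <<'E'
def shot(tag,name="wrist"):
    from cell import cams;import pickle
    m=cams.camera_model(name);im=cams.capture(name)
    np.save(f"pics/{tag}.npy",im);pickle.dump(m,open(f"pics/{tag}.pkl","wb"));cv2.imwrite(f"pics/{tag}.png",im[...,::-1]);return m,im
def load(tag):
    import pickle;return pickle.load(open(f"pics/{tag}.pkl","rb")),np.load(f"pics/{tag}.npy")
E
python3 -c "
from h import *
m,im=shot('w2')
for c in ('yellow','blue'):print(blobs(im,*COL[c],amin=100)[0])"
```

```text
t: 0.4
position: [0.1397, 0.5319, 0.2531]
ee_rot: [-0.002, 1.0, -0.0, -0.0]
contact_force: [0.8, -0.0, 0.2]
width: 0.0849
finger_force: 0.0
t: 1.4
position: [0.4798, 0.2093, 0.2533]
ee_rot: [0.0, 1.0, 0.0, 0.0]
contact_force: [0.3, 1.2, -0.1]
width: 0.0726
finger_force: 0.0
t: 1.7
position: [0.4781, 0.2116, 0.2532]
ee_rot: [-0.0, 1.0, 0.0, -0.0]
contact_force: [-0.3, 0.4, 0.2]
width: 0.0504
finger_force: 0.0
[([295, 244, 15, 40, 389], [302.2, 261.7])]
[([270, 224, 67, 75, 4170], [303.6, 260.4])]
```

View pics/w2.png

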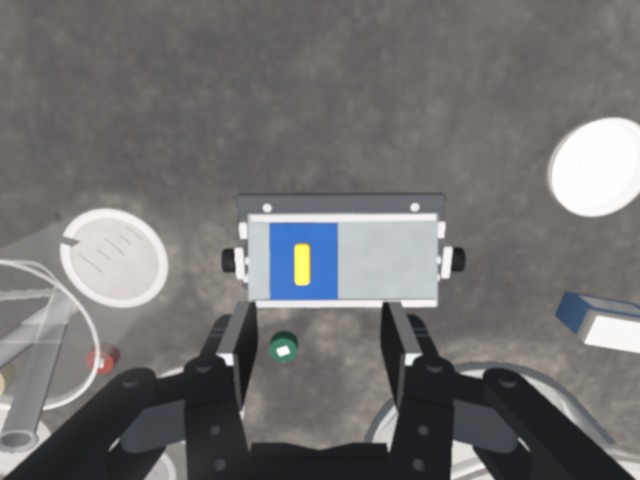

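Wrist view: the yellow grip is at (302,262) on the blue cover, and the hinge knobs are at (232,261) and (455,260), so the station yaw is near 0. I'll take a second view from closer to the robot and tilted.

```bash
python3 -m pendant '[{"x":0.13,"y":-0.023,"z":0.055,"wx":0,"wy":0,"wz":0,"gripper":50},{"x":0.13,"y":-0.024,"z":0.055,"wx":0,"wy":0,"wz":0,"gripper":50},{"x":0,"y":0,"z":0,"wx":0,"wy":-0.143,"wz":0,"gripper":50},{"x":0,"y":0,"z":0,"wx":0,"wy":-0.143,"wz":0,"gripper":50},{"x":0,"y":0,"z":0,"wx":0,"wy":0,"wz":0,"gripper":50},{"x":0,"y":0,"z":0,"wx":0,"wy":0,"wz":0,"gripper":50}]'
cat > a.py <<'E'
from h import *
def quad(im):
    k=blobs(im,*COL["blue"])[1]|blobs(im,*COL["yellow"])[1]
    c=max([c for c in cv2.findContours(k,0,2)[0] if cv2.boundingRect(c)[1]+cv2.boundingRect(c)[3]<470],key=cv2.contourArea);c=cv2.convexHull(c)
    q=cv2.approxPolyN(c,4).reshape(-1,2).astype(float) if len(c)>4 else c.reshape(-1,2)
    return q[np.lexsort((q[:,0]>q[:,0].mean(),q[:,1]>q[:,1].mean()))]
E
python3 - <<'E'
from a import *
shot("w3")
V=[load("w2"),load("w3")]
Q=[quad(im) for m,im in V]
for q in Q:print(q.tolist())
for m,im in V:print(blobs(im,*COL["yellow"],amin=100)[0])
P=[]
for i in range(4):
    X,e=tri([ray(V[j][0],*Q[j][i]) for j in(0,1)]);P.append(X);print(X.round(4),np.round(e,4))
P=np.array(P);ed=(P[2]+P[3]-P[0]-P[1])/2;sl=(P[1]+P[3]-P[0]-P[2])/2
print("up-slope edge",ed,np.linalg.norm(ed),"tilt",np.arctan2(ed[2],ed[0]),"slide dir",sl,np.linalg.norm(sl))
for m,im in V:print(im.shape)
E
```

```text
t: 2.35
position: [0.4001, 0.1976, 0.2208]
ee_rot: [-0.001, 0.989, 0.0, 0.148]
contact_force: [0.2, 0.2, 0.4]
width: 0.05
finger_force: 0.0
[[270.0, 224.0], [336.0, 224.0], [271.0, 298.0], [336.0, 298.0]]
[[287.0, 255.0], [352.0, 254.0], [287.0, 324.0], [352.0, 323.0]]
[([295, 244, 15, 40, 389], [302.2, 261.7])]
[([313, 278, 14, 46, 296], [320.4, 294.2])]
[0.4918 0.171  0.0516] [0.0006 0.0006]
[0.4927 0.2272 0.0489] [0.0001 0.0001]
[0.5502 0.1711 0.0762] [0.0007 0.0007]
[0.5509 0.2277 0.0745] [0.0006 0.0006]
up-slope edge [0.05825401 0.00034786 0.02511315] 0.06343753151224861 tilt 0.4070238075697184 slide dir [ 0.00078457  0.05639646 -0.00222351] 0.056445724240754704
(480, 640, 3)
(480, 640, 3)
```

View pics/w3.png

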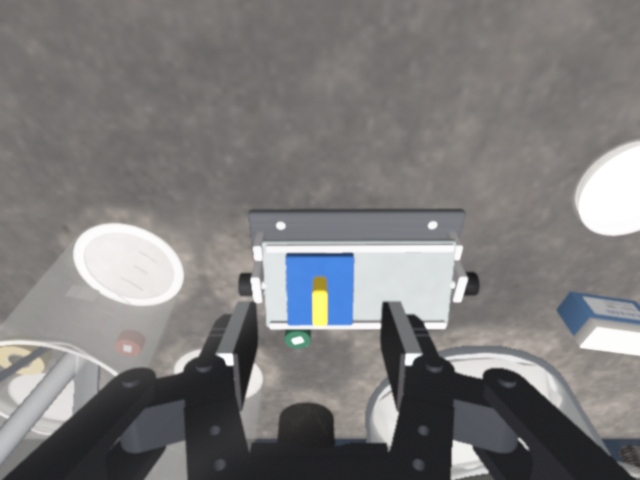

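The second view puts the cover at (287–352, 254–324) and gives a tilt of about 0.40, with the slide along world y. Next I approach the grip along the stage normal.

```bash
python3 -m pendant '[{"x":0,"y":0,"z":0,"wx":0,"wy":-0.098,"wz":0,"gripper":50},{"x":-0.084,"y":0.003,"z":0,"wx":0,"wy":0,"wz":0,"gripper":50},{"x":-0.084,"y":0.002,"z":0,"wx":0,"wy":0,"wz":0,"gripper":50},{"x":0,"y":0,"z":0.1,"wx":0,"wy":0,"wz":0,"gripper":50},{"x":0,"y":0,"z":0.1,"wx":0,"wy":0,"wz":0,"gripper":50},{"x":0,"y":0,"z":0.1,"wx":0,"wy":0,"wz":0,"gripper":50},{"x":0,"y":0,"z":0.1,"wx":0,"wy":0,"wz":0,"gripper":50},{"x":0,"y":0,"z":0.06,"wx":0,"wy":0,"wz":0,"gripper":50},{"x":0,"y":0,"z":0.06,"wx":0,"wy":0,"wz":0,"gripper":50},{"x":0,"y":0,"z":0,"wx":0,"wy":0,"wz":0,"gripper":50}]' 30
python3 -c "
from h import *
m,im=shot('w4')
for c in ('yellow','blue'):print(blobs(im,*COL[c],amin=100)[0])"
```

```text
t: 3.4
position: [0.5083, 0.1977, 0.094]
ee_rot: [0.001, 0.98, -0.001, 0.197]
contact_force: [-0.3, 0.6, 0.4]
width: 0.0503
finger_force: 0.0
[([305, 281, 32, 107, 3011], [320.7, 335.2])]
[([251, 232, 140, 134, 14505], [320.1, 291.6])]
```

View pics/w4.png

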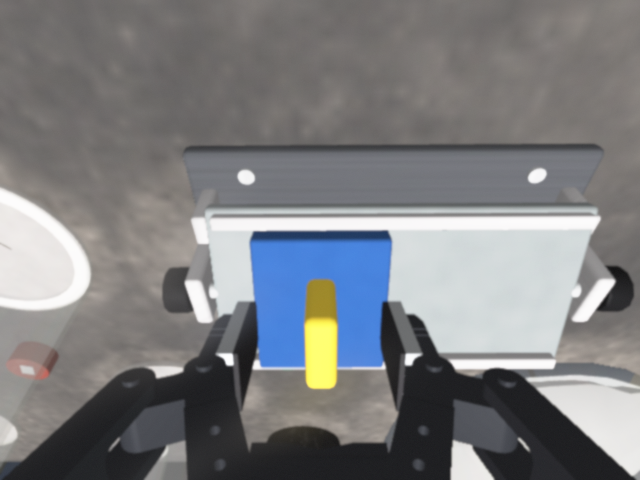

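The grip sits centred between the fingers at u≈320. Closing and pulling.

```bash
python3 -m pendant '[{"x":0,"y":0,"z":0,"wx":0,"wy":0,"wz":0,"gripper":30},{"x":0,"y":0,"z":0,"wx":0,"wy":0,"wz":0,"gripper":5},{"x":0,"y":0,"z":0,"wx":0,"wy":0,"wz":0,"gripper":5},{"x":0,"y":0,"z":0,"wx":0,"wy":0,"wz":0,"gripper":5},{"x":0,"y":0,"z":0,"wx":0,"wy":0,"wz":0,"gripper":5}]' 30;  python3 -m pendant '[{"x":0,"y":0.02,"z":0,"wx":0,"wy":0,"wz":0,"gripper":5},{"x":0,"y":0.03,"z":0,"wx":0,"wy":0,"wz":0,"gripper":5},{"x":0,"y":0.03,"z":0,"wx":0,"wy":0,"wz":0,"gripper":5},{"x":0,"y":0.03,"z":0,"wx":0,"wy":0,"wz":0,"gripper":5},{"x":0,"y":0.03,"z":0,"wx":0,"wy":0,"wz":0,"gripper":5},{"x":0,"y":0.03,"z":0,"wx":0,"wy":0,"wz":0,"gripper":5},{"x":0,"y":0.02,"z":0,"wx":0,"wy":0,"wz":0,"gripper":5},{"x":0,"y":0,"z":0,"wx":0,"wy":0,"wz":0,"gripper":5}]'
```

```text
t: 3.95
position: [0.5083, 0.1985, 0.0974]
ee_rot: [-0.0, 0.98, 0.0, 0.2]
contact_force: [-4.2, -0.5, 6.6]
width: 0.0114
finger_force: 34.8
t: 4.75
position: [0.508, 0.2563, 0.0974]
ee_rot: [-0.0, 0.98, 0.0, 0.2]
contact_force: [-6.1, 2.5, 6.9]
width: 0.0111
finger_force: 35.1
```

```bash
python3 -m pendant '[{"x":0,"y":0.015,"z":0,"wx":0,"wy":0,"wz":0,"gripper":5},{"x":0,"y":0.01,"z":0,"wx":0,"wy":0,"wz":0,"gripper":5},{"x":0,"y":0,"z":0,"wx":0,"wy":0,"wz":0,"gripper":5}]';python3 -m pendant '[{"x":0,"y":0.01,"z":0,"wx":0,"wy":0,"wz":0,"gripper":5},{"x":0,"y":0.01,"z":0,"wx":0,"wy":0,"wz":0,"gripper":5},{"x":0,"y":0,"z":0,"wx":0,"wy":0,"wz":0,"gripper":5}]'
```

```text
t: 5.05
position: [0.508, 0.2627, 0.0974]
ee_rot: [-0.0, 0.98, -0.0, 0.2]
contact_force: [-6.1, -4.4, 9.6]
width: 0.0114
finger_force: 35.5
t: 5.35
position: [0.5081, 0.2641, 0.0973]
ee_rot: [0.001, 0.98, -0.005, 0.198]
contact_force: [-11.3, -48.5, 27.8]
width: 0.0112
finger_force: 38.2
```

At the stop after about 66 mm of travel. I relieve the push, release and retreat along the normal.

```bash
python3 -m pendant '[{"x":0,"y":-0.015,"z":0,"wx":0,"wy":0,"wz":0,"gripper":5},{"x":0,"y":0,"z":0,"wx":0,"wy":0,"wz":0,"gripper":40},{"x":0,"y":0,"z":0,"wx":0,"wy":0,"wz":0,"gripper":40},{"x":0,"y":0,"z":0,"wx":0,"wy":0,"wz":0,"gripper":40},{"x":0,"y":-0.02,"z":-0.1,"wx":0,"wy":0,"wz":0,"gripper":40},{"x":0,"y":-0.1,"z":-0.15,"wx":0,"wy":0,"wz":0,"gripper":40},{"x":0.05,"y":-0.1,"z":-0.1,"wx":0,"wy":0,"wz":0,"gripper":40},{"x":0.05,"y":0,"z":0,"wx":0,"wy":0,"wz":0,"gripper":40},{"x":0,"y":0,"z":0,"wx":0,"wy":0,"wz":0,"gripper":40},{"x":0,"y":0,"z":0,"wx":0,"wy":0,"wz":0,"gripper":40}]'
python3 -c "
from h import *
m,im=shot('w5')
for c in ('yellow','blue','red'):print(blobs(im,*COL[c],amin=15)[0])"
```

```text
t: 6.35
position: [0.4411, 0.201, 0.1783]
ee_rot: [-0.0, 0.98, 0.0, 0.2]
contact_force: [1.3, -0.3, -0.7]
width: 0.0402
finger_force: 0.0
[([398, 254, 27, 61, 1093], [410.3, 283.3])]
[([363, 225, 88, 84, 5044], [404.4, 260.4])]
[]
```

View pics/w5.png

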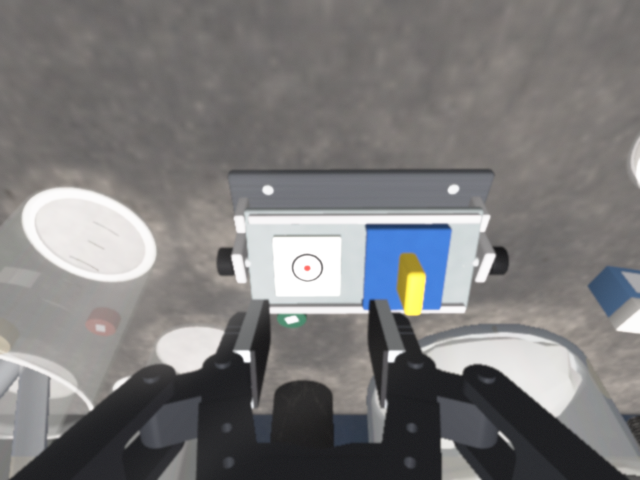

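The cover is open, and the ring with the red dot is at (307,268). Next I take a second view from farther over the sample.

```bash
python3 -m pendant '[{"x":0,"y":0,"z":-0.03,"wx":0,"wy":0.127,"wz":0,"gripper":40},{"x":0,"y":0,"z":0,"wx":0,"wy":0.127,"wz":0,"gripper":40},{"x":0,"y":0,"z":0,"wx":0,"wy":0.127,"wz":0,"gripper":40},{"x":-0.14,"y":0,"z":0,"wx":0,"wy":0,"wz":0,"gripper":60},{"x":-0.14,"y":0,"z":0,"wx":0,"wy":0,"wz":0,"gripper":60},{"x":-0.14,"y":0,"z":0,"wx":0,"wy":0,"wz":0,"gripper":60},{"x":0,"y":0,"z":0,"wx":0,"wy":0,"wz":0,"gripper":60},{"x":0,"y":0,"z":0,"wx":0,"wy":0,"wz":0,"gripper":60},{"x":0,"y":0,"z":0,"wx":0,"wy":0,"wz":0,"gripper":60}]'
cat > b.py <<'E'
from a import *
import sys
def meas(im,tag=""):
    hsv=cv2.cvtColor(np.ascontiguousarray(im),cv2.COLOR_RGB2HSV)
    k=cv2.inRange(hsv,(0,90,90),(8,255,255))|cv2.inRange(hsv,(172,90,90),(180,255,255))
    w=cv2.inRange(hsv,(0,0,225),(180,40,255))
    out=None
    n,l,st,c=cv2.connectedComponentsWithStats(w)
    for i in range(1,n):
        x,y,ww,hh,a=st[i]
        if 45<ww<160 and 40<hh<160 and abs(ww-hh)<.4*ww and a>.6*ww*hh:
            m=(l==i).astype(np.uint8);ct,hi=cv2.findContours(m,cv2.RETR_CCOMP,cv2.CHAIN_APPROX_NONE)
            big=max(ct,key=cv2.contourArea)
            q=cv2.approxPolyN(cv2.convexHull(big),4).reshape(-1,2).astype(float)
            q=q[np.lexsort((q[:,0]>q[:,0].mean(),q[:,1]>q[:,1].mean()))]
            kk=k.copy();kk[:y]=0;kk[y+hh:]=0;kk[:,:x]=0;kk[:,x+ww:]=0
            ys,xs=np.nonzero(kk)
            if len(xs)<4: continue
            out=(q,np.array([xs.mean(),ys.mean()]),len(xs))
    return out
E
python3 - <<'E'
from b import *
shot("w6")
V=[load(t) for t in("w5","w6")];M=[meas(im) for m,im in V]
for q in M:print(q)
print("dot",tri([ray(V[j][0],*M[j][1]) for j in(0,1)]))
P=np.array([tri([ray(V[j][0],*M[j][0][i]) for j in(0,1)])[0] for i in range(4)]);print(P.round(4))
ed=(P[2]+P[3]-P[0]-P[1])/2;sl=(P[1]+P[3]-P[0]-P[2])/2
print(ed,np.linalg.norm(ed),"tilt",np.arctan2(ed[2],ed[0]),sl,np.linalg.norm(sl),P.mean(0))
Q=[quad(im) for m,im in V];print(Q)
P=np.array([tri([ray(V[j][0],*Q[j][i]) for j in(0,1)])[0] for i in range(4)]);ed=(P[2]+P[3]-P[0]-P[1])/2;print(ed,np.linalg.norm(ed),np.arctan2(ed[2],ed[0]))
E
```

```text
t: 7.3
position: [0.5627, 0.2009, 0.1863]
ee_rot: [-0.0, 1.0, -0.0, 0.001]
contact_force: [-0.6, 0.5, -0.2]
width: 0.0599
finger_force: 0.0
None
(array([[267., 138.],
       [343., 138.],
       [267., 216.],
       [345., 214.]]), array([305.58139535, 175.97674419]), 43)Traceback (most recent call last):
  File "<stdin>", line 5, in <module>
TypeError: 'NoneType' object is not subscriptable
```

```bash
python3 - <<'E'
from b import *
im=load("w5")[1]
print(im[262:274,302:314].tolist()[5]);print(im[225:310:3,285].tolist())
hsv=cv2.cvtColor(im,cv2.COLOR_RGB2HSV);w=cv2.inRange(hsv,(0,0,225),(180,40,255));n,l,st,c=cv2.connectedComponentsWithStats(w);print([s.tolist() for s in st if s[4]>300])
E
```

```text
[[255, 255, 255], [255, 246, 246], [255, 182, 178], [255, 127, 121], [255, 111, 104], [255, 109, 102], [255, 112, 106], [255, 137, 132], [255, 215, 211], [255, 253, 253], [255, 255, 255], [255, 255, 255]]
[[221, 225, 225], [219, 224, 224], [220, 224, 225], [198, 202, 201], [240, 240, 238], [255, 255, 255], [255, 255, 255], [255, 255, 255], [255, 255, 255], [255, 255, 255], [255, 255, 255], [255, 255, 255], [255, 255, 255], [255, 255, 255], [255, 255, 255], [255, 255, 255], [255, 255, 255], [255, 255, 255], [255, 255, 255], [255, 255, 255], [255, 255, 255], [255, 255, 255], [255, 255, 255], [255, 255, 255], [222, 226, 227], [219, 223, 223], [181, 186, 187], [172, 171, 171], [247, 245, 246]]
[[0, 0, 640, 480, 282092], [23, 188, 133, 93, 8958], [246, 215, 244, 86, 6759], [294, 256, 27, 24, 482], [270, 307, 98, 6, 500], [617, 310, 23, 23, 303], [158, 328, 64, 44, 1970], [443, 343, 131, 72, 4010], [0, 354, 93, 56, 451]]
```

Raising the white threshold and fitting the ring as an ellipse for its centre.

```bash
sed -i 's/(0,0,225),(180,40,255)/(0,0,248),(180,12,255)/; s/(0,90,90),(8/(0,60,90),(8/; s/(172,90,90)/(172,60,90)/' b.py; cat > c.py <<'E'
from b import *
def solve(tags):
    V=[load(t) for t in tags];M=[meas(im) for m,im in V]
    for q in M:print(q)
    C,e=tri([ray(V[j][0],*M[j][1]) for j in range(len(V))]);print("dot",C.round(4),np.round(e,4))
    P=np.array([tri([ray(V[j][0],*M[j][0][i]) for j in range(len(V))])[0] for i in range(4)]);print(P.round(4))
    ed=(P[2]+P[3]-P[0]-P[1])/2;sl=(P[1]+P[3]-P[0]-P[2])/2
    n=np.cross(ed,sl);n/=np.linalg.norm(n)
    print("edge",ed,np.linalg.norm(ed),"tilt",np.arctan2(ed[2],ed[0]),"slide",sl,np.linalg.norm(sl),"mean",P.mean(0),"n",n)
    Q=[quad(im) for m,im in V];P=np.array([tri([ray(V[j][0],*Q[j][i]) for j in range(len(V))])[0] for i in range(4)]);ed=(P[2]+P[3]-P[0]-P[1])/2;print("cover",ed,np.linalg.norm(ed),np.arctan2(ed[2],ed[0]),P.mean(0))
E
python3 -c "
from c import *
solve(['w5','w6'])"
```

```text
(array([[272., 238.],
       [340., 238.],
       [276., 295.],
       [339., 295.]]), array([306.76, 267.8 ]), 25)
(array([[267., 140.],
       [342., 138.],
       [269., 214.],
       [344., 214.]]), array([305.5       , 176.14814815]), 54)
dot [0.5218 0.1933 0.0617] [0. 0.]
[[0.5004 0.169  0.0533]
 [0.499  0.2165 0.0548]
 [0.5448 0.17   0.0679]
 [0.5448 0.2174 0.0678]]
edge [0.04513956 0.00095886 0.01381065] 0.047214760072877025 tilt 0.2969105655100388 slide [-0.00069864  0.0474577   0.00071776] 0.04746827202541459 mean [0.5222426  0.1932392  0.06094224] n [-0.29215139 -0.01876244  0.95618802]
cover [ 6.14112899e-02 -9.04280359e-05  2.33621558e-02] 0.06570498484004171 0.36351500069187725 [0.52047435 0.26370817 0.06325804]
```

```bash
python3 -m pendant '[{"x":-0.06,"y":-0.01,"z":0.085,"wx":0,"wy":0,"wz":0,"gripper":60},{"x":-0.06,"y":-0.01,"z":0.085,"wx":0,"wy":0,"wz":0,"gripper":60},{"x":0,"y":0,"z":0,"wx":0,"wy":0,"wz":0,"gripper":60},{"x":0,"y":0,"z":0,"wx":0,"wy":0,"wz":0,"gripper":60},{"x":0,"y":0,"z":0,"wx":0,"wy":0,"wz":0,"gripper":60}]'
python3 -c "
from h import *
shot('w7')"
python3 -m pendant '[{"x":0.12,"y":0,"z":0,"wx":0,"wy":0,"wz":0,"gripper":60},{"x":0.12,"y":0,"z":0,"wx":0,"wy":-0.12,"wz":0,"gripper":60},{"x":0,"y":0,"z":0,"wx":0,"wy":-0.12,"wz":0,"gripper":60},{"x":0,"y":0,"z":0,"wx":0,"wy":-0.12,"wz":0,"gripper":60},{"x":0,"y":0,"z":0,"wx":0,"wy":0,"wz":0,"gripper":60},{"x":0,"y":0,"z":0,"wx":0,"wy":0,"wz":0,"gripper":60},{"x":0,"y":0,"z":0,"wx":0,"wy":0,"wz":0,"gripper":60}]'
cat >> b.py <<'E'
_m=meas
def meas(im,tag=""):
    o=_m(im)
    if o is None:return o
    q,c,n=o;g=cv2.cvtColor(np.ascontiguousarray(im),cv2.COLOR_RGB2GRAY).astype(np.float32)
    L=[]
    for a,b in((0,1),(1,3),(3,2),(2,0)):
        A,B=q[a],q[b];t=(B-A)/np.linalg.norm(B-A);nn=np.array([t[1],-t[0]])
        pts=[]
        for s in np.linspace(.15,.85,30):
            p=A+(B-A)*s;d=np.arange(-5,5.01,.25);xy=(p+d[:,None]*nn).astype(np.float32)
            v=cv2.remap(g,xy[:,0].reshape(1,-1),xy[:,1].reshape(1,-1),cv2.INTER_LINEAR)[0]
            i=np.nonzero(v<(255+v.min())/2)[0];i=i[i>0]
            if len(i):pts.append(xy[i[0]])
        v=cv2.fitLine(np.array(pts),cv2.DIST_HUBER,0,.01,.01).ravel();L.append(np.cross([*v[2:],1],[*(v[2:]+v[:2]),1]))
    X=lambda a,b:(lambda h:h[:2]/h[2])(np.cross(a,b))
    return np.array([X(L[3],L[0]),X(L[0],L[1]),X(L[2],L[3]),X(L[1],L[2])]),c,n
E
python3 - <<'E'
from c import *
shot("w8")
solve(["w7","w8"]);solve(["w5","w6","w7","w8"])
a=np.hstack([cv2.resize(load(t)[1],(400,300)) for t in("w7","w8")]);cv2.imwrite("pics/c2.png",a[...,::-1])
E
```

```text
t: 7.85
position: [0.5992, 0.1951, 0.1376]
ee_rot: [-0.0, 1.0, 0.0, 0.002]
contact_force: [0.1, 0.5, 0.5]
width: 0.06
finger_force: 0.0
t: 8.6
position: [0.5283, 0.1947, 0.1365]
ee_rot: [0.0, 0.982, 0.0, 0.188]
contact_force: [-0.5, -0.5, -0.7]
width: 0.0599
finger_force: 0.0
(array([[263.8947498 ,  69.53795005],
       [362.89010659,  69.50849434],
       [264.42331906, 169.65293867],
       [363.38239105, 169.08214291]]), array([313.59433962, 118.63207547]), 106)
(array([[263.91965113, 162.25182983],
       [364.01925733, 161.45144844],
       [268.91059898, 253.63337575],
       [360.9619801 , 253.14176834]]), array([314.46987952, 210.1686747 ]), 83)
dot [0.5219 0.1935 0.0616] [0. 0.]
[[0.4995 0.1694 0.0534]
 [0.4994 0.2173 0.0528]
 [0.5454 0.1695 0.0682]
 [0.5451 0.2177 0.0681]]
edge [0.04577506 0.00021985 0.01500684] 0.04817270394173522 tilt 0.3167973051019573 slide [-0.00016923  0.04804591 -0.00034219] 0.04804742848821969 mean [0.52233162 0.1934709  0.06061335] n [-0.31154442  0.00567019  0.95021467]
cover [0.06329958 0.00078797 0.02007958] 0.06641270081977158 0.307174724733409
[... 590 characters left out ...]
547]), 106)
(array([[263.91965113, 162.25182983],
       [364.01925733, 161.45144844],
       [268.91059898, 253.63337575],
       [360.9619801 , 253.14176834]]), array([314.46987952, 210.1686747 ]), 83)
dot [0.5218 0.1934 0.0616] [0.0001 0.0001 0.0001 0.0001]
[[0.4995 0.1691 0.0528]
 [0.4993 0.2174 0.0527]
 [0.5453 0.1694 0.0686]
 [0.5451 0.2178 0.0683]]
edge [0.04580045 0.00040338 0.01568812] 0.04841446717659888 tilt 0.330006441471848 slide [-0.00021902  0.04838031 -0.00016227] 0.04838107953207719 mean [0.52228877 0.19341916 0.06058077] n [-0.3240621   0.00170591  0.94603427]
cover [0.06255316 0.00029458 0.02167479] 0.06620258102804318 0.33355510716629666 [0.52044444 0.26350871 0.06370485]
```

View pics/c2.png

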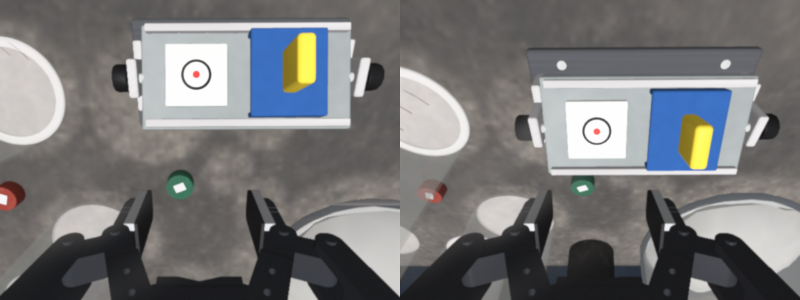

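The dot is at (0.522, 0.1935, 0.0615) and the tilt is about 0.325. The cover-to-dot distance is 70 mm, so the cover is fully open. Next I go round the near side of the beaker to the stand.

```bash
python3 -m pendant '[{"x":0,"y":0,"z":-0.1,"wx":0,"wy":0.12,"wz":0,"gripper":60},{"x":0,"y":0,"z":-0.1,"wx":0,"wy":0.12,"wz":0,"gripper":60},{"x":0,"y":0,"z":-0.1,"wx":0,"wy":0.12,"wz":0,"gripper":60},{"x":0.14,"y":0,"z":-0.05,"wx":0,"wy":0,"wz":0,"gripper":60},{"x":0.14,"y":0,"z":-0.05,"wx":0,"wy":0,"wz":0,"gripper":60},{"x":0.14,"y":-0.03,"z":0,"wx":0,"wy":0,"wz":0,"gripper":45},{"x":0.02,"y":-0.15,"z":0,"wx":0,"wy":0,"wz":0,"gripper":45},{"x":0,"y":-0.15,"z":0,"wx":0,"wy":0,"wz":0,"gripper":45},{"x":0,"y":-0.15,"z":0,"wx":0,"wy":0,"wz":0,"gripper":45},{"x":0,"y":-0.15,"z":0,"wx":0,"wy":0,"wz":0,"gripper":45}]'
python3 -m pendant '[{"x":0,"y":-0.15,"z":0,"wx":0,"wy":0,"wz":0,"gripper":45},{"x":0,"y":-0.15,"z":0,"wx":0,"wy":0,"wz":0,"gripper":45},{"x":0,"y":-0.15,"z":0,"wx":0,"wy":0,"wz":0,"gripper":45},{"x":-0.05,"y":-0.15,"z":0,"wx":0,"wy":0,"wz":0,"gripper":45},{"x":-0.1,"y":-0.13,"z":0,"wx":0,"wy":0,"wz":0,"gripper":45},{"x":0,"y":0,"z":0,"wx":0,"wy":0,"wz":0,"gripper":45},{"x":0,"y":0,"z":0,"wx":0,"wy":0,"wz":0,"gripper":45},{"x":0,"y":0,"z":0,"wx":0,"wy":0,"wz":0,"gripper":45}]'
python3 -c "
from h import *
m,im=shot('w9');print(blobs(im,*COL['orange'],amin=100)[0])"
```

```text
t: 9.65
position: [0.3729, 0.0041, 0.2528]
ee_rot: [-0.0, 1.0, 0.001, 0.001]
contact_force: [2.4, -0.0, 0.0]
width: 0.0454
finger_force: 0.0
t: 10.45
position: [0.4178, -0.2129, 0.2524]
ee_rot: [-0.0, 1.0, 0.0, 0.001]
contact_force: [0.7, 1.0, 0.4]
width: 0.045
finger_force: 0.0
[([227, 155, 59, 65, 956], [264.5, 178.7]), ([295, 270, 24, 31, 560], [307.4, 283.5]), ([294, 302, 25, 19, 131], [306.4, 311.6])]
```

View pics/w9.png

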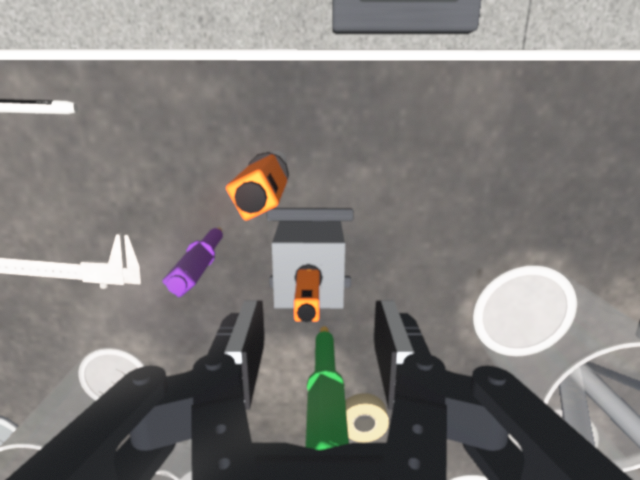

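The small probe stands in the grey stand with its button near (306,313). The big orange decoy is at (251,196), purple at (190,265) and green at (325,400). I have used all 10 pictures, so the rest is measured numerically.

```bash
cat > d.py <<'E'
from h import *
def top(im,guess):
    # black button: dark blob nearest guess ; orange bright top face rect
    hsv=cv2.cvtColor(np.ascontiguousarray(im),cv2.COLOR_RGB2HSV)
    k=cv2.inRange(hsv,(0,0,0),(180,255,80));n,l,st,c=cv2.connectedComponentsWithStats(k)
    i=min((i for i in range(1,n) if 60<st[i][4]<3000),key=lambda i:np.hypot(*(c[i]-guess)))
    o=cv2.inRange(hsv,(6,140,200),(22,255,255))
    return c[i],st[i].tolist(),o
E
python3 - <<'E'
from d import *
m,im=load("w9");c,s,o=top(im,(306,313));print(c,s,plane(m,*c,.132))
ys,xs=np.nonzero(o[285:330,285:330]);print(len(xs));pts=np.c_[xs+285,ys+285].astype(np.float32);print(cv2.minAreaRect(pts),cv2.boxPoints(cv2.minAreaRect(pts)))
for r in im[296:326:2,290:324:2]:print(" ".join("%3d/%3d"%(p[0],p[1]) for p in r))
from cell import cams
T=cams.camera_model("top");c2,s2,_=top(im,(251,196));print("big",c2,s2,tri([ray(m,*c2),ray(T,405.3,275.7)]))
E
```

```text
[306.1875     312.77403846] [299, 305, 16, 17, 208] [ 0.47205552 -0.22074061  0.132     ]
323
((306.5, 309.5), (23.0, 25.0), 90.0) [[294. 298.]
 [319. 298.]
 [319. 321.]
 [294. 321.]]
187/189 186/188 171/141 162/ 85 163/ 82 143/ 73  78/ 45  63/ 38  65/ 40  66/ 39  70/ 42 125/ 65 162/ 81 161/ 82 159/105 180/174 185/188
186/188 186/186 186/139 213/108 219/110 215/108 206/105 204/103 205/103 205/104 206/105 212/106 218/109 210/105 176/111 180/173 185/187
186/189 188/182 241/156 254/168 254/173 254/173 254/174 254/171 254/171 254/170 254/172 254/172 254/171 254/165 238/143 185/174 184/187
186/188 189/181 252/171 255/201 255/209 255/206 255/196 254/175 251/160 254/173 255/194 255/204 255/206 255/199 252/165 192/175 185/187
185/187 188/181 252/172 255/204 255/210 253/176 206/117 140/ 81 100/ 63 137/ 79 200/112 252/166 255/204 255/204 252/165 194/176 186/188
180/182 183/175 251/168 255/199 253/172 166/ 96  67/ 55  58/ 57  60/ 59  55/ 53  58/ 49 138/ 80 251/161 255/198 252/165 188/169 179/180
139/138 149/136 250/156 255/182 180/102  65/ 57  56/ 54  55/ 55  57/ 56  56/ 55  54/ 54  54/ 49 165/
[... 599 characters left out ...]
/138 255/182 244/144 130/ 78  55/ 50  48/ 47  50/ 49  50/ 49  52/ 49 128/ 78 247/149 255/189 247/147 128/102 102/ 99
108/105 108/103 175/116 249/157 250/159 202/119  87/ 69  58/ 57  52/ 53  55/ 55  77/ 64 204/118 252/164 252/165 207/127 111/102 101/ 98
108/105 108/105 114/107 136/110 144/113 134/111 108/101  95/ 92  86/ 84  91/ 89 101/ 96 137/107 157/114 147/112 118/105 103/100 100/ 98
108/105 108/106 108/106 109/106 110/107 111/107 109/106 109/107 105/103 107/104 109/105 108/105 108/104 106/103 104/101 103/101 103/100
big [253.22115385 202.11538462] [238, 185, 28, 27, 312] (array([ 0.38110322, -0.24729883,  0.18026264]), [np.float64(0.0020974612395515077), np.float64(0.002097461239551553)])
```

```bash
python3 -m pendant '[{"x":-0.06,"y":-0.012,"z":0.08,"wx":0,"wy":0,"wz":0,"gripper":45},{"x":-0.063,"y":-0.012,"z":0.09,"wx":0,"wy":0,"wz":0,"gripper":45},{"x":0,"y":0,"z":0,"wx":0,"wy":0,"wz":0,"gripper":45},{"x":0,"y":0,"z":0,"wx":0,"wy":0,"wz":0,"gripper":45},{"x":0,"y":0,"z":0,"wx":0,"wy":0,"wz":0,"gripper":45}]'
python3 - <<'E'
from d import *
m,im=shot("w10");m9,i9=load("w9")
g=proj(m,(.472,-.2207,.132));c,s,o=top(im,g);print(g,c,s)
print("button",tri([ray(m,*c),ray(m9,306.2,312.8)]),plane(m,*c,.132))
x,y=c.astype(int);k=o.copy();k[:y-45]=0;k[y+45:]=0;k[:,:x-45]=0;k[:,x+45:]=0
n,l,st,cc=cv2.connectedComponentsWithStats(k);i=1+np.argmax(st[1:,4]);p=np.argwhere(l==i)[:,::-1].astype(np.float32);print(cv2.minAreaRect(p),st[i])
G=cv2.inRange(cv2.cvtColor(i9,cv2.COLOR_RGB2HSV),(45,120,60),(75,255,255));yy,xx=np.nonzero(G);print("green",xx.min(),xx.max(),yy.min(),yy.max())
E
```

```text
t: 11.0
position: [0.455, -0.2203, 0.2029]
ee_rot: [-0.0, 1.0, -0.001, 0.002]
contact_force: [-0.2, 0.6, 0.2]
width: 0.0449
finger_force: 0.0
[316.62333977 298.64243948] [316.48476454 298.5401662 ] [306, 288, 22, 23, 361]
button (array([ 0.47116226, -0.22072013,  0.13352349]), [np.float64(5.3963193693834794e-05), np.float64(5.3963193693885365e-05)]) [ 0.47193727 -0.22077594  0.132     ]
((316.5, 294.5), (29.0, 31.0), 90.0) [301 280  32  30 424]
green 307 347 332 450
```

```bash
python3 -m pendant '[{"x":-0.056,"y":-0.001,"z":0,"wx":0,"wy":0,"wz":0,"gripper":45},{"x":0,"y":0,"z":0.08,"wx":0,"wy":0,"wz":0,"gripper":45},{"x":0,"y":0,"z":0.08,"wx":0,"wy":0,"wz":0,"gripper":45},{"x":0,"y":0,"z":0.08,"wx":0,"wy":0,"wz":0,"gripper":45},{"x":0,"y":0,"z":0.05,"wx":0,"wy":0,"wz":0,"gripper":45},{"x":0,"y":0,"z":0,"wx":0,"wy":0,"wz":0,"gripper":45},{"x":0,"y":0,"z":0,"wx":0,"wy":0,"wz":0,"gripper":45}]' 50; python3 -m pendant '[{"x":0,"y":0,"z":0,"wx":0,"wy":0,"wz":0,"gripper":25},{"x":0,"y":0,"z":0,"wx":0,"wy":0,"wz":0,"gripper":12},{"x":0,"y":0,"z":0,"wx":0,"wy":0,"wz":0,"gripper":12},{"x":0,"y":0,"z":0,"wx":0,"wy":0,"wz":0,"gripper":12},{"x":0,"y":0,"z":0,"wx":0,"wy":0,"wz":0,"gripper":12},{"x":0,"y":0,"z":0,"wx":0,"wy":0,"wz":0,"gripper":12}]' 50
```

```text
t: 11.75
position: [0.4723, -0.2211, 0.1156]
ee_rot: [0.0, 1.0, -0.0, 0.002]
contact_force: [0.3, 0.0, 0.6]
width: 0.0454
finger_force: 0.0
t: 12.35
position: [0.4725, -0.2211, 0.1156]
ee_rot: [0.0, 1.0, -0.0, 0.002]
contact_force: [-1.2, -0.0, 7.1]
width: 0.0175
finger_force: 48.7
```

```bash
python3 -m pendant '[{"x":0,"y":0,"z":-0.03,"wx":0,"wy":0,"wz":0,"gripper":12},{"x":0,"y":0,"z":-0.07,"wx":0,"wy":0,"wz":0,"gripper":12},{"x":0,"y":0,"z":-0.1,"wx":0,"wy":0,"wz":0,"gripper":12},{"x":0,"y":0,"z":-0.1,"wx":0,"wy":0,"wz":0,"gripper":12},{"x":0,"y":0,"z":-0.1,"wx":0,"wy":0,"wz":0,"gripper":12},{"x":0,"y":0,"z":-0.05,"wx":0,"wy":0,"wz":0,"gripper":12},{"x":0,"y":0,"z":0,"wx":0,"wy":0,"wz":0,"gripper":12}]'; python3 -m pendant '[{"x":0.05,"y":0.08,"z":0,"wx":0,"wy":0,"wz":0,"gripper":12},{"x":0.08,"y":0.1,"z":0,"wx":0,"wy":0,"wz":0,"gripper":12},{"x":0.1,"y":0.11,"z":0,"wx":0,"wy":0,"wz":0,"gripper":12},{"x":0.1,"y":0.11,"z":0,"wx":0,"wy":0,"wz":0,"gripper":12},{"x":0,"y":0.05,"z":0,"wx":0,"wy":0,"wz":0,"gripper":12},{"x":0,"y":0,"z":0,"wx":0,"wy":0,"wz":0,"gripper":12},{"x":0,"y":0,"z":0,"wx":0,"wy":0,"wz":0,"gripper":12}]'
python3 - <<'E'
from h import *
from cell import monitor
s=monitor.sense();print(s["position"])
m,im=shot("w11");t,ti=shot("t11","top");c,ci=shot("s11","scene")
for mm,i in((m,im),(t,ti),(c,ci)):print(blobs(i,*COL["orange"],amin=10)[0], proj(mm,s["position"]+[0,0,-.025]))
# barrel/tip: brass & expected tip projection in wrist
tip=s["position"]+[0,0,-.109];print("exp tip",proj(m,tip),proj(c,tip))
E
```

```text
t: 13.05
position: [0.4722, -0.2211, 0.2521]
ee_rot: [0.0, 1.0, -0.001, 0.003]
contact_force: [1.1, 0.6, -1.7]
width: 0.0172
finger_force: 49.3
t: 13.75
position: [0.3728, -0.0861, 0.2488]
ee_rot: [-0.0, 1.0, -0.0, 0.001]
contact_force: [0.4, 0.2, -1.1]
width: 0.0173
finger_force: 49.3
[ 0.37283868 -0.08607275  0.24882963]
[([15, 217, 105, 76, 2259], [79.7, 247.4]), ([292, 281, 54, 111, 2871], [318.6, 317.8]), ([297, 356, 45, 37, 181], [319.2, 370.8])] [316.6391875 314.2420277]
[([398, 273, 8, 9, 27], [401.1, 277.0])] [345.18472684 277.00634583]
[([292, 244, 7, 3, 10], [295.0, 244.8]), ([320, 303, 13, 22, 202], [325.6, 313.8])] [293.75658023 238.42774069]
exp tip [317.43656883 245.64437528] [294.75908022 259.68292757]
```

```bash
python3 - <<'E'
from h import *
m,im=load("w11")
print([(v,im[v,318].tolist()) for v in range(228,300,3)])
for v in (248,252,256,264,270):print(v,[im[v,u].tolist()[::2] for u in range(300,338,2)])
E
```

```text
[(228, [119, 115, 113]), (231, [119, 115, 114]), (234, [118, 115, 113]), (237, [120, 117, 114]), (240, [122, 117, 113]), (243, [123, 115, 102]), (246, [125, 126, 126]), (249, [125, 126, 126]), (252, [127, 127, 127]), (255, [126, 126, 126]), (258, [125, 127, 126]), (261, [126, 127, 126]), (264, [126, 126, 126]), (267, [125, 125, 125]), (270, [77, 77, 77]), (273, [59, 58, 60]), (276, [63, 62, 64]), (279, [81, 64, 60]), (282, [162, 84, 37]), (285, [165, 85, 33]), (288, [166, 84, 33]), (291, [166, 84, 34]), (294, [166, 83, 32]), (297, [167, 84, 32])]
248 [[128, 121], [124, 118], [123, 116], [122, 115], [121, 117], [121, 121], [124, 125], [126, 127], [127, 128], [125, 126], [123, 124], [123, 125], [123, 124], [122, 122], [120, 119], [123, 119], [126, 119], [128, 120], [126, 118]]
252 [[127, 120], [125, 118], [123, 116], [122, 117], [120, 120], [121, 122], [124, 125], [126, 128], [127, 128], [127, 127], [125, 126], [124, 125], [123, 125], [121, 121], [117, 118], [118, 115], [122, 116], [122, 115], [123, 117]]
256 [[126, 118], [123, 117], [122, 115], [120, 116], [119, 120], [122, 123], [125, 125], [126, 127], [127, 127], [126, 127], [125, 125], [123, 125], [122, 122], [121, 122], [116, 117], [116, 115], [120, 115], [120, 113], [119, 112]]
264 [[121, 115], [119, 112], [119, 113], [120, 118], [120, 121], [122, 124], [125, 126], [127, 128], [127, 127], [126, 126], [126, 127], [124, 125], [122, 123], [122, 123], [117, 118], [114, 114], [120, 115], [124, 118], [123, 116]]
270 [[120, 115], [120, 115], [120, 116], [119, 120], [119, 120], [117, 118], [114, 116], [103, 104], [92, 93], [77, 77], [86, 86], [98, 98], [107, 109], [115, 116], [114, 116], [114, 115], [118, 113], [119, 113], [119, 114]]
```

```bash
python3 - <<'E'
from h import *
m,im=load("w11");p=np.array([.37284,-.08607,.24883])
print("rim near",proj(m,p+[-.007,0,-.095]),"far",proj(m,p+[.007,0,-.095]),"tip side",proj(m,p+[-.0035,0,-.1085]))
print("collar near bottom",proj(m,p+[-.012,0,-.045]),"edges",proj(m,p+[0,.007,-.08]),proj(m,p+[0,-.007,-.08]))
for v in(258,264):
    r=im[v,295:345].astype(int);print(v,(r[:,0]-r[:,2]).tolist())
print((im[236:248,312:326].astype(int)[...,0]-im[236:248,312:326].astype(int)[...,2]).tolist())
E
```

```text
rim near [317.3373153  242.72184121] far [317.35468663 264.72242428] tip side [317.43403789 240.64861665]
collar near bottom [316.86801431 269.25183834] edges [329.80580609 263.70654516] [304.65822759 263.68786105]
258 [8, 8, 7, 7, 7, 7, 6, 7, 7, 5, 5, 3, 0, -1, 0, -1, 0, -1, -1, -1, 0, -1, -1, -1, -1, 0, -1, -2, -1, -1, 0, 0, 0, -1, 1, 2, 5, 6, 7, 8, 6, 6, 7, 7, 7, 6, 7, 6, 5, 6]
264 [9, 8, 7, 6, 6, 6, 6, 7, 6, 6, 3, 2, -1, -1, -1, -2, -1, -1, -1, -1, -1, 0, -1, 0, 0, -1, 0, -1, 0, -1, 0, -1, -1, -1, -2, 0, 2, 5, 6, 6, 6, 7, 6, 7, 7, 6, 5, 5, 6, 5]
[[7, 6, 6, 6, 6, 5, 6, 5, 6, 6, 6, 6, 7, 7], [7, 6, 7, 6, 7, 6, 6, 5, 6, 5, 6, 6, 6, 7], [7, 6, 7, 8, 6, 6, 5, 6, 5, 5, 6, 6, 7, 8], [7, 8, 7, 8, 7, 7, 6, 7, 7, 7, 7, 7, 8, 7], [7, 8, 8, 8, 9, 11, 9, 10, 9, 8, 8, 8, 7, 8], [7, 9, 9, 13, 17, 21, 22, 20, 17, 13, 8, 7, 8, 8], [7, 9, 13, 22, 28, 30, 31, 30, 28, 21, 14, 8, 6, 7], [7, 9, 16, 24, 25, 23, 21, 23, 25, 23, 15, 10, 7, 6], [5, 7, 11, 14, 10, 7, 6, 8, 11, 12, 10, 6, 4, 5], [2, 2, 3, 3, 1, 0, 0, 1, 2, 3, 3, 2, 1, 4], [0, 0, 0, 0, -2, -1, -1, -1, 0, -1, -1, -2, -1, 1], [-1, -1, 0, -1, -1, -1, -1, -1, -1, -1, -1, -2, -1, -1]]
```

Probe geometry in the hand matches the expectation to about 1 px. I now carry it past the beaker's near side and tilt 0.325.

```bash
python3 -m pendant '[{"x":0,"y":0.08,"z":0,"wx":0,"wy":0,"wz":0,"gripper":12},{"x":0,"y":0.13,"z":0,"wx":0,"wy":0,"wz":0,"gripper":12},{"x":0,"y":0.14,"z":0,"wx":0,"wy":0,"wz":0,"gripper":12},{"x":0,"y":0.14,"z":0,"wx":0,"wy":0,"wz":0,"gripper":12},{"x":0,"y":0.14,"z":0,"wx":0,"wy":0,"wz":0,"gripper":12},{"x":0,"y":0.14,"z":0,"wx":0,"wy":0,"wz":0,"gripper":12},{"x":0,"y":0.11,"z":0,"wx":0,"wy":0,"wz":0,"gripper":12},{"x":0,"y":0.052,"z":0,"wx":0,"wy":0,"wz":0,"gripper":12},{"x":0,"y":0,"z":0,"wx":0,"wy":0,"wz":0,"gripper":12},{"x":0,"y":0,"z":0,"wx":0,"wy":0,"wz":0,"gripper":12}]'; python3 -m pendant '[{"x":0,"y":0,"z":0,"wx":0,"wy":-0.1034,"wz":0,"gripper":12},{"x":0,"y":0,"z":0,"wx":0,"wy":-0.1034,"wz":0,"gripper":12},{"x":0,"y":0,"z":0,"wx":0,"wy":-0.1034,"wz":0,"gripper":12},{"x":-0.09,"y":0,"z":0,"wx":0,"wy":0,"wz":0,"gripper":12},{"x":-0.09,"y":0,"z":0,"wx":0,"wy":0,"wz":0,"gripper":12},{"x":-0.09,"y":0,"z":0.05,"wx":0,"wy":0,"wz":0,"gripper":12},{"x":0,"y":0,"z":0.1,"wx":0,"wy":0,"wz":0,"gripper":12},{"x":0,"y":0,"z":0.1,"wx":0,"wy":0,"wz":0,"gripper":12},{"x":0,"y":0,"z":0,"wx":0,"wy":0,"wz":0,"gripper":12},{"x":0,"y":0,"z":0,"wx":0,"wy":0,"wz":0,"gripper":12}]'
python3 - <<'E'
from b import *
from cell import monitor
s=monitor.sense();R=Ro.from_quat(s["ee_rot"]).as_matrix();print(s["position"],R[:,2],np.arctan2(R[0,2],-R[2,2]),s["contact_force"])
m,im=shot("w12");D=np.array([.522,.1935,.0597]);print("dot exp",proj(m,D),"tip",proj(m,s["position"]+.109*R[:,2]))
o=meas(im);print(o)
hsv=cv2.cvtColor(im,cv2.COLOR_RGB2HSV);k=cv2.inRange(hsv,(0,60,90),(8,255,255))|cv2.inRange(hsv,(172,60,90),(180,255,255));n,l,st,c=cv2.connectedComponentsWithStats(k);print([(st[i].tolist(),c[i]) for i in range(1,n) if st[i][4]>6])
E
```

```text
t: 14.9
position: [0.373, 0.1932, 0.2487]
ee_rot: [-0.0, 1.0, -0.0, 0.001]
contact_force: [0.9, -0.5, -0.9]
width: 0.0174
finger_force: 49.4
t: 15.9
position: [0.4737, 0.1928, 0.2046]
ee_rot: [0.001, 0.987, -0.0, 0.163]
contact_force: [-0.1, -0.2, -0.5]
width: 0.0178
finger_force: 49.2
[0.47365511 0.19282403 0.20463171] [ 0.32095953 -0.00096282 -0.94709242] 0.32674260656371856 [-0.06292471 -0.16996525 -0.5244557 ]
dot exp [318.768309   223.54377451] tip [317.40409374 244.98931181]
(array([[284.20179306, 192.10101206],
       [353.02454618, 191.58747213],
       [286.20988511, 252.10467134],
       [350.90358227, 254.84840812]]), array([318.5       , 224.66666667]), 30)
[([316, 222, 6, 6, 30], array([318.5       , 224.66666667])), ([291, 351, 1, 16, 16], array([291. , 358.5])), ([345, 350, 2, 42, 43], array([345.8372093, 370.8372093])), ([292, 375, 2, 17, 17], array([292.05882353, 383.        ]))]
```

```bash
python3 -m pendant '[{"x":0.002,"y":0,"z":0.05,"wx":0,"wy":0,"wz":0,"gripper":12},{"x":0,"y":0,"z":0.05,"wx":0,"wy":0,"wz":0,"gripper":12},{"x":0,"y":0,"z":0.02,"wx":0,"wy":0,"wz":0,"gripper":12},{"x":0,"y":0,"z":0,"wx":0,"wy":0,"wz":0,"gripper":12},{"x":0,"y":0,"z":0,"wx":0,"wy":0,"wz":0,"gripper":12},{"x":0,"y":0,"z":0,"wx":0,"wy":0,"wz":0,"gripper":12}]'
cat > e.py <<'E'
from b import *
from cell import monitor
import sys
s0=monitor.sense();F=[]
s=s0;R=Ro.from_quat(s["ee_rot"]).as_matrix()
m,im=shot(sys.argv[1])
for i in range(6):
    from cell import cams;cams.capture("wrist");F.append(monitor.sense()["contact_force"])
F=np.array(F);print("F along n",(F@-R[:,2]).round(2),(F@-R[:,2]).mean(),"fx",(F@R[:,0]).mean(),"fy",(F@R[:,1]).mean())
D=np.array([.522,.1935,.0597]);d=R.T@(D-s["position"]);print("pos",s["position"],"tilt",np.arctan2(R[0,2],-R[2,2]),"dot in tool",d.round(4),"gap",d[2]-.109)
print("dot exp",proj(m,D),"tip",proj(m,s["position"]+.109*R[:,2]),"rim",proj(m,s["position"]+R@[.007,0,.095]))
hsv=cv2.cvtColor(im,cv2.COLOR_RGB2HSV);k=cv2.inRange(hsv,(0,60,90),(8,255,255))|cv2.inRange(hsv,(172,60,90),(180,255,255));n,l,st,c=cv2.connectedComponentsWithStats(k);print([(st[i].tolist(),c[i].round(1)) for i in range(1,n) if st[i][4]>6 and st[i][1]<320])
print([(v,im[v,318].tolist()) for v in range(222,258,2)])
E
python3 e.py w13
```

```text
t: 16.55
position: [0.4847, 0.1939, 0.1709]
ee_rot: [-0.0, 0.987, 0.0, 0.164]
contact_force: [0.1, 0.8, -1.2]
width: 0.0174
finger_force: 49.3
F along n [-1.12 -0.96 -1.38 -2.06 -0.87 -0.52] -1.1547144965780736 fx 0.3452211030110579 fy 0.10489791493681178
pos [0.48469801 0.19385182 0.17087984] tilt 0.32868443838024897 dot in tool [ 0.0006 -0.0004  0.1173] gap 0.008268999033222077
dot exp [316.83164603 239.74397778] tip [317.40054193 244.97679213] rim [317.29072056 241.95199762]
[([313, 238, 8, 7, 41], array([316.6, 241. ]))]
[(222, [255, 255, 255]), (224, [197, 193, 192]), (226, [147, 144, 145]), (228, [254, 253, 253]), (230, [255, 255, 255]), (232, [255, 255, 255]), (234, [255, 255, 255]), (236, [255, 254, 254]), (238, [255, 192, 188]), (240, [255, 110, 101]), (242, [215, 101, 83]), (244, [114, 109, 105]), (246, [111, 111, 111]), (248, [111, 111, 111]), (250, [110, 111, 111]), (252, [111, 111, 112]), (254, [112, 111, 112]), (256, [111, 111, 111])]
```

```bash
python3 -m pendant '[{"x":0.002,"y":-0.003,"z":0,"wx":0,"wy":0,"wz":0,"gripper":12},{"x":0,"y":0,"z":0.01,"wx":0,"wy":0,"wz":0,"gripper":12},{"x":0,"y":0,"z":0.01,"wx":0,"wy":0,"wz":0,"gripper":12},{"x":0,"y":0,"z":0.01,"wx":0,"wy":0,"wz":0,"gripper":12},{"x":0,"y":0,"z":0.008,"wx":0,"wy":0,"wz":0,"gripper":12},{"x":0,"y":0,"z":0.006,"wx":0,"wy":0,"wz":0,"gripper":12},{"x":0,"y":0,"z":0.004,"wx":0,"wy":0,"wz":0,"gripper":12},{"x":0,"y":0,"z":0,"wx":0,"wy":0,"wz":0,"gripper":12},{"x":0,"y":0,"z":0,"wx":0,"wy":0,"wz":0,"gripper":12},{"x":0,"y":0,"z":0,"wx":0,"wy":0,"wz":0,"gripper":12}]'; python3 e.py w14
```

```text
t: 17.9
position: [0.4886, 0.1928, 0.1561]
ee_rot: [0.0, 0.987, -0.0, 0.163]
contact_force: [-0.7, -0.7, 0.1]
width: 0.0174
finger_force: 49.6
F along n [0.52 0.66 1.19 1.28 1.01 1.86] 1.087770606521749 fx 0.9423227403599715 fy -0.5892761715644226
pos [0.48859058 0.19282463 0.15608756] tilt 0.32735831465482773 dot in tool [-0.0006  0.0007  0.102 ] gap -0.006988581774021216
dot exp [318.47532095 249.87195598] tip [317.40397302 244.96105227] rim [317.29476324 241.9361633 ]
[]
[(222, [255, 255, 255]), (224, [255, 255, 255]), (226, [255, 255, 255]), (228, [255, 255, 255]), (230, [255, 255, 255]), (232, [252, 251, 250]), (234, [131, 128, 128]), (236, [181, 178, 176]), (238, [255, 254, 254]), (240, [255, 255, 255]), (242, [253, 252, 252]), (244, [157, 155, 155]), (246, [107, 108, 108]), (248, [106, 108, 107]), (250, [107, 108, 108]), (252, [107, 108, 108]), (254, [107, 107, 107]), (256, [108, 107, 108])]
```

```bash
cat > f.py <<'E'
from b import *
from cell import monitor,cams
import sys
from scipy.optimize import least_squares
def run(tag,N=20):
    s=monitor.sense();R=Ro.from_quat(s["ee_rot"]).as_matrix();F=[];m,im=shot(tag)
    for i in range(N):cams.capture("wrist");F.append(monitor.sense()["contact_force"]@-R[:,2])
    print("F",np.mean(F),"+-",np.std(F)/N**.5,"pos",s["position"])
    g=cv2.cvtColor(im,cv2.COLOR_RGB2GRAY).astype(float)
    # dark ring pixels, weighted by darkness, in window, excluding barrel columns
    v,u=np.mgrid[225:275,285:352];w=255-g[225:275,285:352]
    ok=(w>90)&~((abs(u-318)<15)&(v>241))
    n,l,st,c=cv2.connectedComponentsWithStats(ok.astype(np.uint8));i=1+np.argmax(st[1:,4]);print(st[i],n)
    ok=l==i;uu,vv,ww=u[ok],v[ok],w[ok]
    for d in(.099,.102,.105):
        P=np.array([R.T@(plane(m,a,b,n=R[:,2],p=s["position"]+d*R[:,2])-s["position"]) for a,b in zip(uu,vv)])
        r=least_squares(lambda q:(np.hypot(P[:,0]-q[0],P[:,1]-q[1])-q[2])*ww/255,[0,0,.0107]).x
        print("d",d,"centre",(r[:2]*1e3).round(2),"radius",r[2]*1e3)
if __name__=="__main__":run(sys.argv[1])
E
python3 f.py w15
```

```text
F 0.8050550633784749 +- 0.11573581732439864 pos [0.48861207 0.19279551 0.15604363]
[ 15   9  37  28 154] 2
d 0.099 centre [-0.51  0.6 ] radius 10.643489048887945
d 0.102 centre [-1.66  0.6 ] radius 10.787694494841071
d 0.105 centre [-2.81  0.59] radius 10.931900834474082
```

```bash
python3 -m pendant '[{"x":0,"y":0,"z":-0.02,"wx":0,"wy":0,"wz":0,"gripper":12},{"x":0,"y":0,"z":-0.02,"wx":0,"wy":0,"wz":0,"gripper":12},{"x":-0.003,"y":0,"z":0,"wx":0,"wy":0,"wz":0,"gripper":12},{"x":0,"y":0,"z":0,"wx":0,"wy":0,"wz":0,"gripper":12},{"x":0,"y":0,"z":0,"wx":0,"wy":0,"wz":0,"gripper":12},{"x":0,"y":0,"z":0,"wx":0,"wy":0,"wz":0,"gripper":12}]'; python3 f.py w16; python3 -m pendant '[{"x":0,"y":0,"z":0.01,"wx":0,"wy":0,"wz":0,"gripper":12},{"x":0,"y":0,"z":0.01,"wx":0,"wy":0,"wz":0,"gripper":12},{"x":0,"y":0,"z":0.008,"wx":0,"wy":0,"wz":0,"gripper":12},{"x":0,"y":0,"z":0.004,"wx":0,"wy":0,"wz":0,"gripper":12},{"x":0,"y":0,"z":0.003,"wx":0,"wy":0,"wz":0,"gripper":12},{"x":0,"y":0,"z":0,"wx":0,"wy":0,"wz":0,"gripper":12},{"x":0,"y":0,"z":0,"wx":0,"wy":0,"wz":0,"gripper":12},{"x":0,"y":0,"z":0,"wx":0,"wy":0,"wz":0,"gripper":12}]'; python3 f.py w17
```

```text
t: 19.9
position: [0.4856, 0.1928, 0.1675]
ee_rot: [0.0, 0.987, -0.0, 0.163]
contact_force: [0.7, 0.4, 0.2]
width: 0.0175
finger_force: 49.4
F -1.1074071568260666 +- 0.11550958616477809 pos [0.48555411 0.19277656 0.16748822]
[ 16   2  36  26 137] 2
d 0.099 centre [4.47 0.64] radius 10.12391691467987
d 0.102 centre [3.38 0.64] radius 10.26108870790443
d 0.105 centre [2.3  0.63] radius 10.398260320897963
t: 21.75
position: [0.489, 0.1928, 0.1578]
ee_rot: [0.0, 0.987, 0.0, 0.163]
contact_force: [-0.3, -0.8, 0.2]
width: 0.0176
finger_force: 49.5
F 0.458651294326433 +- 0.09576681999036768 pos [0.48897081 0.1928311  0.15781449]
[ 15   7  37  28 157] 2
d 0.099 centre [0.99 0.57] radius 10.568148109574803
d 0.102 centre [-0.14  0.57] radius 10.711333723720342
d 0.105 centre [-1.27  0.56] radius 10.854518954335454
```

The force change of 1.57 N means about 5.8 mm of plunger travel. The ring centre agrees with the tip to within 0.2 mm. Signing off.

```bash
python3 -c "
from cell import ticket;print(ticket.sign_off())"
```

```text
the job is handed in; nothing more can be done
None
```

The job is handed in: the cover is pulled fully open, and the probe is held square to the stage (0.325 rad tilt) on the red dot, with the sprung tip about 6 mm in, half-way. The sign-off gave no verdict, and I did not re-measure the stage tilt after the cover pull, which pushed about 50 N against the stop.

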